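# Refit the gear knob of the hand mill and put it in gear

### The job

The gear knob of the hand mill has been taken off for cleaning: put it back on the mill's spindle, rocking it to and fro under light pressure until its dogs find the slots and it drops fully home. Then turn the knob clockwise to the stop, so that its square head sits square with the mill, and let go, leaving it home. Never force it, and leave the things round about where they stand.

Things in the scene. Friction and masses are not known exactly. Their poses are not given: they have to be found in the camera images.
- mill: Base of a hand mill, fixed to the worktop: white box 110 x 110 mm on rubber feet, steel top plate 67 mm above the worktop, small drawer pull on its -x side (to 71 mm from the axis). Origin: centre of its underside, on the spindle's axis; z up, x and y along its sides. On its top a steel collar (outer radius 36, inner 32 mm, rising to 79 mm above the worktop) surrounds the spindle.
- socket (a point): Point on the spindle's vertical axis at the floor of its cross slot, 71 mm above the worktop; axes as the mill's. The spindle turns in the mill (friction about 0.18 N m, stays where left) between stops 66 degrees apart, through a rubber bush (5 N m/rad); its start angle is not reported. Pushed down with over 3 N it gives up to 3 mm on a spring (8 N/mm). A guide post, radius 11.5 mm, rises 16.5 mm from the floor, its top 6.5 mm tapered.
- teeth_top (a point): Point on the spindle's axis level with the tops of its four teeth, 8 mm above the slot floor; does not turn with the spindle. Between the teeth run two crossed slots 12 mm wide and 38 mm long. The knob fits in any of four quarter turns with about 4.5 degrees of play either way. Where it first meshes, its head is 16 to 75 degrees anticlockwise (seen from above) of square with the mill.
- knob_head (a point): Centre of the square black head (32 x 32 x 30 mm, the place to grip) of the loose gear knob (about 150 g), 39 mm above the tips of its dogs; x and y normal to the head's sides, z up. Below the head a steel flange, radius 27 mm, 6 mm thick. The knob, 54 mm high, stands on the worktop left or right of the mill. At the stop, fully clockwise, the head's sides are parallel to the mill's.
- knob_foot (a point): Centre of the knob's underside between the tips of its four dogs (each 9 mm wide, 18 mm long, on the head's +-x and +-y axes, 13 to 24 mm off the axis). Over the post the dogs first land on the teeth, 8 mm above the slot floor; when they mesh they drop to the floor: fully home. 3 to 8 N of push is plenty; over 40 N between knob and mill is forcing, and a hard push drags the spindle round.
- canister_mid (a point): Centre of a bystander: plain pale canister 57 mm wide, 54 mm high, on the other side of the mill from the knob.
- spice_jar_mid (a point): Centre of a bystander: slim spice jar 42 mm wide, 106 mm high, behind the mill to the left.
- salt_mid (a point): Centre of a bystander: salt shaker 44 mm wide, 90 mm high, behind the mill to the right.
- garlic_mid (a point): Centre of a bystander: garlic bulb 53 mm wide and high, at the left.
Not all that is in view belongs to the job. What is shaped like the part that bears knob_head but red is not meant.

How it is judged:
By the outcome, as a careful person would: the job done as asked, in the order asked, and still so for the second after the job is handed in, with the robot touching nothing.
It also fails if it takes over 54 s, if anything falls off the work surface, if the arm or the gripper's body presses on something with over 40 N, if the wrist force passes 120 N, or if a joint passes its speed limit or range.

### The arm

A 7-joint arm with a two-finger parallel gripper is mounted at the origin on a cart in front of the work surface, level with it; the furniture and walls round the work are solid. World frame = base frame: x ahead of the robot, y to its left, z up, the work surface at z = 0. Lengths are in mm, angles in rad, forces in N, time in s.
With the tool pointing down it reaches from about 350 to 900 mm from the base axis. Payload 19.9 kg.
Tool frame: the origin (TCP) lies on the centre line of the jaws, within the pads' length; the fingertips stand 25 mm ahead of it and the grasp point (between the pads) lies 6 mm ahead of it; z points along the fingers, y is the line along which they close (so a half turn about z gives the same grasp; the last joint's range is limited). The gripper opens to 85 mm and grips with 20 to 120 N. Pads are 22 mm wide; open, the fingers measure 114 mm over their backs; the gripper's body (76 mm by 85 mm) begins 54 mm behind the grasp point. The pads swing forward as they close: fully open they stand 13 mm farther back than shut.
Start: joints at [-1.218, 0.417, -0.01, 1.614, 0.005, 1.111, -0.053], TCP at [239.8, 577.148, 256.26] pointing down, gripper open.
Joint ranges: [-2.81, 2.81], [-0.39, 2.02], [-1.27, 1.25], [0.06, 2.57], [-1.19, 4.33], [0.19, 2], [-2.82, 2.82]. Speed limits (rad/s): [1.89, 1.89, 2.39, 2.39, 3.01, 3.01, 3.01].

### API

Orientations are given as a 3x3 rotation matrix whose columns are the frame's x, y, z axes.
In Python, from plant import env gives the robot as it stands. Calls block until the motion is done:
- env.move_ptp(position, orientation): joint-space move of the TCP to a pose.
- env.line_to(position, rot=None, feed=150): straight line of the TCP; rot=None keeps the orientation; feed is the mean speed in mm/s.
- env.set_joints(angles): joint-space move.
- env.gripper_to(opening): opening from 0.0 (shut) to 1.0 (fully open); the grip force is fixed at half the most; returns when the fingers have stopped.
- env.hold(seconds).
- env.ik(position, orientation): joint angles nearest the present ones, or None.
- env.get_obs(): the state.
- env.capture(name): name is "scene" or "side" or "wrist"; returns the picture (480x640x3 uint8, red, green, blue); there is no depth.
- env.calibration(name): a dict with "fx", "fy", "cx", "cy" (pixels), "rvec" (rotation vector, rad) and "tvec" (3), from world to camera coordinates, as OpenCV has them. Camera axes: x right, y down, z forward; pixel columns grow to the right and rows downward; lengths in mm; the calibration is good to about 2 mm. A picture is of the moment at which its call begins: read the wrist's pose just before it. calibration takes no time and is no camera call; for the wrist camera it gives the pose at the moment of the call.
A pose or a line that the arm cannot do raises env.Unreachable and nothing moves.
- env.sign_off(): hands the job in; it is judged then, once.
Trained networks look in the newest picture that a camera, given by its name, has taken for a name from the list of things; names that differ only in an ending like _2 or _b are one class to them, and where a whole thing is asked for, a point or a joint stands for the part that bears it (a point fixed in the world has none). Each returns a list of dicts, best first, with "confidence" (0 to 1); they miss things now and then, are a little off and sometimes report something else, mostly with a low value. They report only what shows in the picture. A call takes as long as a camera call. They do not tell look-alikes from the thing itself.
- env.recognise(camera, query): "at" ([row, column] in pixels, amid what is visible of it).
The state is a dict: "time": time; "qpos": joint angles; "dq": joint speeds; "effort": joint torques, N m; "eef_pos": TCP position; "orientation": TCP orientation; "contact_force": force on the tool from outside, world axes, zero at the start; "ft_torque": the same for the moment, N m; "width": opening from 0.0 (shut) to 1.0 (fully open); "grip_force": force on a finger pad.
Only numpy, scipy, OpenCV 4.12 (cv2) and the standard library are available. Lean on these libraries where they do the work, as an engineer would, in place of code of your own. Each camera call takes 0.05 s, during which the arm holds its last target. There are 200 camera calls.

## Working session

There is one attempt and no reset: what is moved stays moved. The work goes in short steps, each a Python script; the robot and the scene stay as the last script left them, time stands still between calls to the robot, and variables do not carry over. Pictures are saved under pics/ and viewed, at most 10 in all, crops included, and the job is handed in when it is done.

```bash
ls; mkdir -p pics
cat > h.py <<'E'
import numpy as np, cv2
from plant import env
def cal(n):
    c=env.calibration(n);K=np.array([[c['fx'],0,c['cx']],[0,c['fy'],c['cy']],[0,0,1.]])
    R=cv2.Rodrigues(np.array(c['rvec'],float))[0];return K,R,np.array(c['tvec'],float).ravel()
def at_z(cl,rc,z):
    K,R,t=cl;d=R.T@np.linalg.solve(K,[rc[1],rc[0],1.]);o=-R.T@t
    return o+d*(z-o[2])/d[2]
def proj(cl,P):
    K,R,t=cl;p=K@(R@np.asarray(P,float)+t);return p[:2]/p[2]
def save(n,im): cv2.imwrite('pics/'+n,im[:,:,::-1])
E
python3 - <<'E'
from h import *
o=env.get_obs();print(o['time'],o['eef_pos'],np.round(o['orientation'],3).tolist())
Z=dict(mill=40,teeth_top=79,knob_head=39,canister_mid=27,spice_jar_mid=53,salt_mid=45,garlic_mid=26)
ims=[]
for n in('scene','side'):
    im=env.capture(n);ims.append(im);c=cal(n)
    for q,z in Z.items():
        for r in env.recognise(n,q)[:3]: print(n,q,np.round(r['at']),round(r['confidence'],2),np.round(at_z(c,r['at'],z)))
save('a.png',cv2.resize(np.vstack(ims),(600,900))[:900] if 0 else ims[0]);save('b.png',ims[1])
E
```

```text
pics
0.0 [239.6672221  576.88154659 255.64377808] [[-0.923, 0.384, -0.0], [0.384, 0.923, -0.001], [-0.0, -0.001, -1.0]]
scene mill [246. 382.] 0.69 [529.  53.  40.]
scene teeth_top [248. 377.] 0.91 [463. 114.  79.]
scene teeth_top [208. 426.] 0.27 [ 580. -105.   79.]
scene knob_head [240. 456.] 0.89 [ 480. -107.   39.]
scene knob_head [230. 477.] 0.77 [ 499. -189.   39.]
scene canister_mid [290. 231.] 0.9 [534. 377.  27.]
scene spice_jar_mid [239. 278.] 0.97 [640. 239.  53.]
scene salt_mid [206. 426.] 0.93 [ 652. -172.   45.]
scene garlic_mid [327. 155.] 0.87 [487. 518.  26.]
side mill [243. 347.] 0.7 [537.  77.  40.]
side teeth_top [242. 344.] 0.89 [521. 166.  79.]
side knob_head [220. 379.] 0.62 [487. -94.  39.]
side knob_head [206. 378.] 0.56 [ 511. -212.   39.]
side canister_mid [219. 381.] 0.38 [ 488. -137.   27.]
side spice_jar_mid [209. 332.] 0.64 [ 627. -123.   53.]
side spice_jar_mid [259. 284.] 0.56 [645. 230.  53.]
side spice_jar_mid [352. 308.] 0.43 [487. 560.  53.]
side salt_mid [208. 332.] 0.84 [ 632. -150.   45.]
side garlic_mid [353. 307.] 0.74 [500. 528.  26.]
```

View pics/a.png

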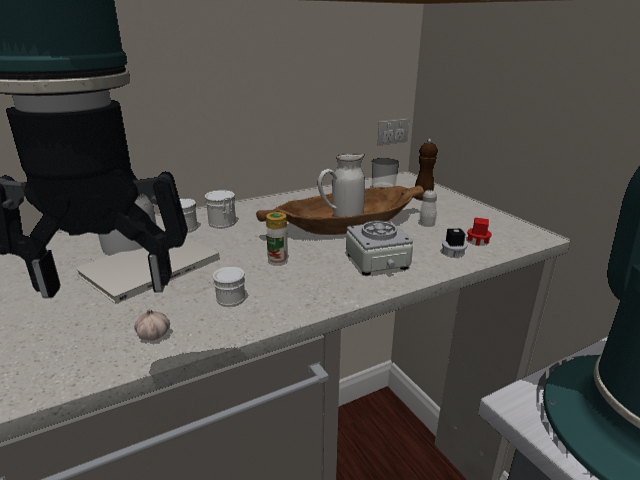

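View pics/b.png

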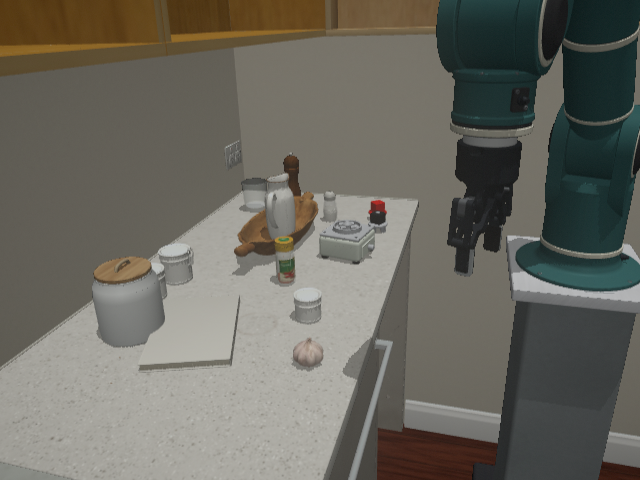

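Scene picture: black-headed knob at (row 238, col 456), red look-alike at (230, 479), mill collar at (229, 379), canister at (287, 230). In the side picture the black head is at (217, 378), partly hiding the red one behind it at (206, 378). Only those two look alike, and I want the black one. Next I'll check it close up with the wrist camera.

Run:
```python
from h import *
a,b=cal('scene'),cal('side')
def tri(p,q):
    P=[k@np.c_[R,t] for k,R,t in(a,b)]
    X=cv2.triangulatePoints(P[0],P[1],np.array([[p[1]],[p[0]]],float),np.array([[q[1]],[q[0]]],float));return (X[:3]/X[3]).ravel()
print('collar',tri((229,379),(226,347)),at_z(a,(229,379),79),at_z(b,(226,347),79))
print('knob',at_z(a,(238,456),39),at_z(b,(217,378),39))
R=np.array([[0,1,0],[1,0,0],[0,0,-1.]])
env.move_ptp([500,-20,340],R)
o=env.get_obs();print(o['time'],o['eef_pos'],o['qpos'].round(2) if hasattr(o['qpos'],'round') else o['qpos'],o['contact_force'])
c=cal('wrist');print('cam',-c[1].T@c[2],c[1].round(2).tolist(),c[0][0,0])
im=env.capture('wrist')
for q,z in dict(mill=67,teeth_top=79,knob_head=54).items():
    for r in env.recognise('wrist',q)[:3]: print(q,np.round(r['at']),round(r['confidence'],2),np.round(at_z(c,r['at'],z)))
save('c.png',im)
```

```text
collar [541.19915758  54.21437684  74.96698807] [534.2324341   59.45117058  79.        ] [538.69705926  64.69643064  79.        ]
knob [ 488.8208599  -114.94137414   39.        ] [ 494.19402172 -121.08787526   39.        ]
3.1417 [500.12826528 -19.02216186 339.81981848] [-0.63  0.13  0.67  1.83 -0.09  1.21  0.07] [-0.53163938 -0.22928329  0.01564278]
cam [499.900895    52.00633114 456.54830661] [[1.0, 0.0, -0.0], [0.0, -0.96, 0.28], [0.0, -0.28, -0.96]] 391.3551755181963
mill [115. 361.] 0.87 [539.  59.  67.]
teeth_top [113. 360.] 0.57 [537.  61.  79.]
knob_head [268. 318.] 0.67 [ 497. -101.   54.]
knob_head [340. 329.] 0.56 [ 510. -189.   54.]
```

View pics/c.png

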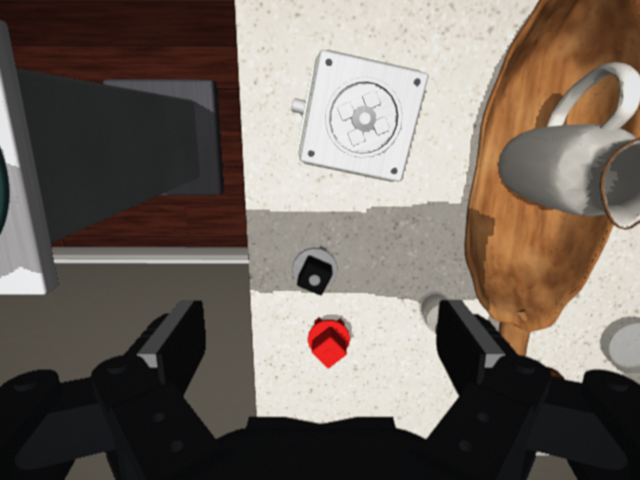

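The wrist picture confirms it: black head at (275, 314) and red look-alike at (343, 329). The mill spindle is at (118, 364), with its teeth visible. I'll now look closely at the mill and then the black knob.

Run:
```python
from h import *
import pickle
R=np.array([[0,1,0],[1,0,0],[0,0,-1.]])
out={}
for n,p in(('mill',[537,60,230]),('knob',[499,-108,200])):
    env.move_ptp(p,R);env.hold(0.3);c=cal('wrist');im=env.capture('wrist');out[n]=(c,im)
    for r in env.recognise('wrist','teeth_top' if n=='mill' else 'knob_head')[:2]: print(n,np.round(r['at']),round(r['confidence'],2),np.round(at_z(c,r['at'],79 if n=='mill' else 54)))
    o=env.get_obs();print(o['time'],o['eef_pos'],o['qpos'])
pickle.dump(out,open('out.pkl','wb'))
# crops: rectify onto plane so that pictures are metric (2 px/mm), +x right, +y up
def rect(n,cx,cy,z,h=70,s=4):
    c,im=out[n];W=np.array([[-h,h],[h,h],[h,-h],[-h,-h]],float)+[cx,cy]
    src=np.float32([proj(c,[*w,z]) for w in W]);L=2*h*s
    return cv2.warpPerspective(im,cv2.getPerspectiveTransform(src,np.float32([[0,0],[L,0],[L,L],[0,L]])),(L,L))
save('m.png',rect('mill',537,60,79));save('k.png',rect('knob',498,-108,54,60,5))
```

```text
mill [214. 322.] 0.76 [539.  69.  79.]
4.3583 [537.10144461  59.75871765 230.57774598] [-0.657886    0.33550929  0.5990404   1.86901503 -0.22258095  1.00269546
  0.03533186]
knob [336. 334.] 0.94 [ 510. -191.   54.]
knob [228. 312.] 0.6 [ 494. -106.   54.]
5.4917 [ 499.11226738 -107.62828591  200.01408108] [-0.39538013  0.33166289  0.65620524  1.96869441 -0.25202213  0.9220448
  0.38895448]
```

View pics/m.png

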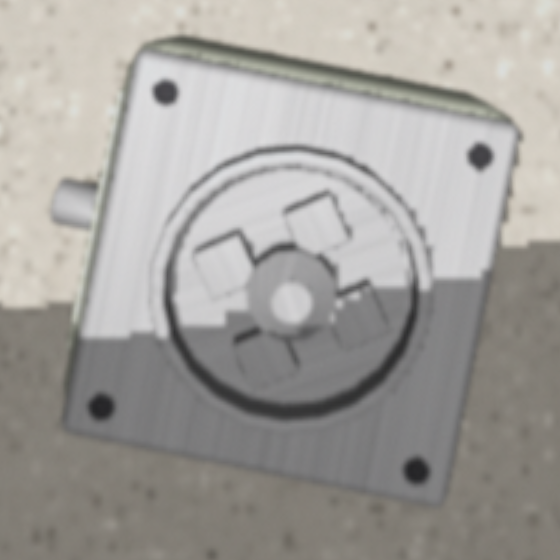

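View pics/k.png

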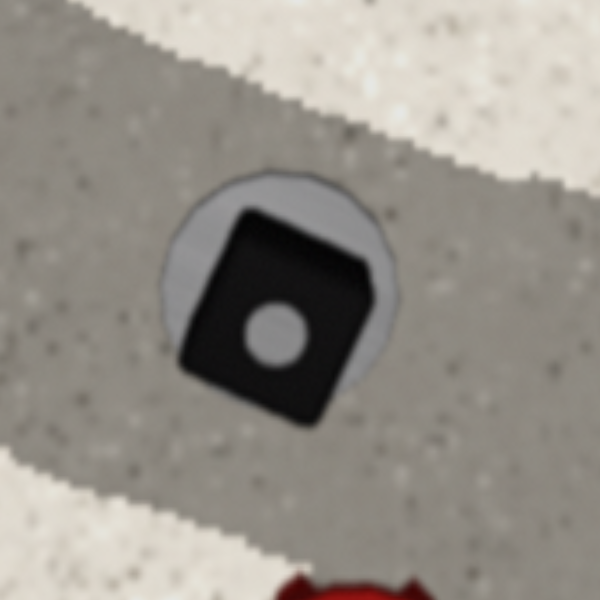

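Black knob head: disc at (334, 275) in the crop, which puts it at about (493, -114) with yaw -26°. The red one only shows at the crop's bottom edge. Mill: axis at about (540, 57), yaw -11.5° from the four screws. The slots lie at about +24.5°, so the knob meshes 36° anticlockwise of square, inside the stated range. I'll grasp now.

```bash
cat >> h.py <<'E'
def Ry(a):
    a=np.radians(a);c,s=np.cos(a),np.sin(a);return np.array([[-s,c,0],[c,s,0],[0,0,-1.]])
def st(tag=''):
    o=env.get_obs();y=o['orientation'][:,1] if hasattr(o['orientation'],'shape') else np.array(o['orientation'])[:,1]
    print(tag,'t%.2f'%o['time'],np.round(o['eef_pos'],1),'yaw %.1f'%np.degrees(np.arctan2(y[1],y[0])),'F',np.round(o['contact_force'],1),'Mz %.2f'%o['ft_torque'][2],'w %.3f g %.0f'%(o['width'],o['grip_force']));return o
E
python3 - <<'E'
from h import *
env.gripper_to(0.65)
env.move_ptp([493.2,-114.3,110],Ry(-25.8));st()
env.line_to([493.2,-114.3,53],feed=120);st('down')
env.gripper_to(0.0);st('grip')
env.line_to([493.2,-114.3,175],feed=150);st('up')
env.move_ptp([540,57,175],Ry(24.5));env.hold(0.3);st('over')
save('g.png',np.hstack([env.capture('wrist')[:,:],]))
E
```

```text
t6.35 [ 493.3 -114.5  110.4] yaw -25.5 F [ 0.  -0.4 -0.6] Mz 0.04 w 0.653 g 0
down t6.97 [ 493.7 -114.5   53.9] yaw -25.8 F [0.2 0.2 0.4] Mz -0.04 w 0.652 g 0
grip t7.31 [ 493.8 -114.3   54. ] yaw -25.8 F [-2.6  1.4 13.2] Mz 0.07 w 0.361 g 58
up t8.28 [ 492.8 -114.1  174.3] yaw -25.8 F [-0.2 -0.6 -1.1] Mz 0.05 w 0.361 g 59
over t9.32 [540.   56.4 174.9] yaw 24.4 F [-0.3  0.7 -1.6] Mz 0.01 w 0.363 g 59
```

View pics/g.png

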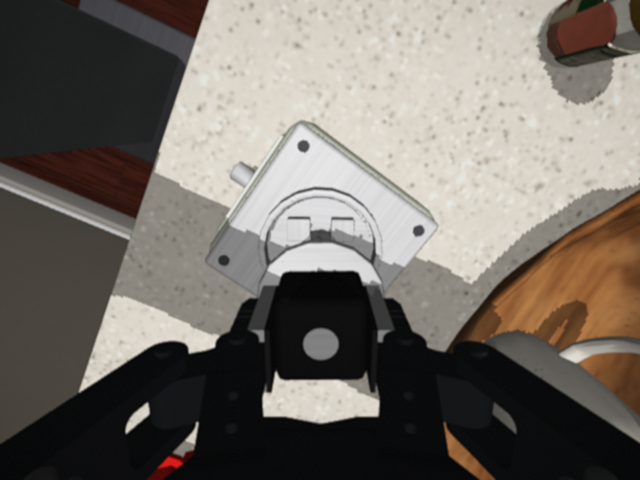

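The knob is held square in the jaws, its disc at (344, 320), and the teeth at (230, 298) and (226, 342) line up with the tool axes. I'll correct the small in-hand offset and lower until it touches lightly.

Run:
```python
from h import *
c=cal('wrist');p=at_z(c,(344,320.5),175);o=st();off=p[:2]-o['eef_pos'][:2];print('off',off)
off=off if np.linalg.norm(off)<4 else off*0
x,y=np.array([540,57.])-off
env.line_to([x,y,145],rot=Ry(24.5),feed=120);env.hold(0.2);o=st('pre');f0=np.array(o['contact_force'])
z=145
while z>122:
    z-=1.0 if z>134.5 else 0.5
    env.line_to([x,y,z],rot=Ry(24.5),feed=30)
    o=env.get_obs();f=np.array(o['contact_force'])-f0
    if np.hypot(f[0],f[1])>3 or f[2]>2: print(z,f.round(1))
    if f[2]>5 or np.hypot(f[0],f[1])>10: break
st('end');print(off,f0)
```

```text
t9.37 [540.   56.5 175. ] yaw 24.4 F [ 0.3 -0.2 -1. ] Mz -0.02 w 0.369 g 59
off [ 0.47342342 -0.46002625]
pre t9.97 [539.9  57.5 145.7] yaw 24.5 F [ 0.1 -0.4 -1.2] Mz -0.04 w 0.361 g 59
124.5 [-0.9 -0.4  4.4]
124.0 [-2.1  0.2  8. ]
end t17.72 [539.6  57.5 124.2] yaw 24.5 F [-2.  -0.2  6.8] Mz -0.02 w 0.362 g 60
[ 0.47342342 -0.46002625] [ 0.09483503 -0.41342402 -1.18593689]
```

It went straight home: contact at TCP z 124.5, where landing on the teeth would have stopped it at about 133. Now I'll turn clockwise, watching the torque.

Run:
```python
from h import *
x,y=539.53,57.46
a=24.5
for t in [16,8,0,-5,-8,-10,-11.5,-13,-14.5,-16,-17.5]:
    env.line_to([x,y,124.4],rot=Ry(t),feed=60);env.hold(0.1);o=st(str(t))
    if o['ft_torque'][2]>0.4 or np.linalg.norm(o['contact_force'])>20: break
```

```text
16 t18.12 [539.5  57.4 124.4] yaw 16.2 F [-1.5 -1.4  4.8] Mz 0.07 w 0.363 g 60
8 t18.51 [539.7  57.4 124.5] yaw 8.2 F [-1.2 -1.1  4.2] Mz 0.12 w 0.362 g 60
0 t18.90 [539.8  57.5 124.5] yaw 0.2 F [ 2.6 -0.1  4. ] Mz 0.09 w 0.363 g 60
-5 t19.25 [539.8  57.4 124.5] yaw -4.8 F [ 4.3 -0.7  4.2] Mz 0.13 w 0.360 g 60
-8 t19.60 [539.9  57.4 124.5] yaw -7.9 F [ 4.9 -1.3  3.7] Mz 0.15 w 0.366 g 60
-10 t19.95 [539.9  57.4 124.6] yaw -9.9 F [ 4.6 -0.1  3.6] Mz 0.23 w 0.363 g 60
-11.5 t20.30 [540.   57.4 124.6] yaw -11.4 F [4.7 0.1 3.4] Mz 0.13 w 0.362 g 60
-13 t20.65 [540.   57.4 124.6] yaw -12.9 F [ 5.5 -0.5  3. ] Mz 0.24 w 0.369 g 60
-14.5 t21.00 [540.   57.4 124.6] yaw -14.4 F [ 5.9 -2.3  3.7] Mz 0.19 w 0.365 g 60
-16 t21.35 [540.   57.4 124.6] yaw -15.9 F [ 6.3 -1.9  3.2] Mz 0.29 w 0.359 g 60
-17.5 t21.70 [540.   57.4 124.6] yaw -17.4 F [ 7.1 -2.1  3.2] Mz 0.38 w 0.366 g 60
```

```bash
cat >> h.py <<'E'
def mz(n=8):
    v=[]
    for _ in range(n): env.hold(0.03);o=env.get_obs();v.append([*o['contact_force'],o['ft_torque'][2]])
    return np.mean(v,0).round(2)
E
python3 - <<'E'
from h import *
x,y=539.53,57.46
for t in [-17.5,-19,-17.5,-16,-14.5,-13,-12.2]:
    env.line_to([x,y,124.4],rot=Ry(t),feed=60);print(t,mz())
st()
E
```

```text
-17.5 [ 5.9  -1.49  3.19  0.37]
-19 [ 6.27 -1.54  3.01  0.45]
-17.5 [ 5.98 -1.71  3.3   0.35]
-16 [ 5.93 -1.38  3.42  0.23]
-14.5 [ 5.56 -1.48  3.51  0.15]
-13 [ 5.4  -1.54  3.62  0.04]
-12.2 [ 5.07 -1.15  3.77  0.02]
 t25.32 [539.8  57.4 124.5] yaw -12.2 F [ 4.4 -1.1  4.1] Mz 0.04 w 0.363 g 60
```

Torque climbs elastically past about -12.5° and is zero at -12.2°, so it has been against the stop and now sits square and unloaded. Releasing and checking.

Run:
```python
from h import *
env.gripper_to(0.65);st('open')
env.line_to([539.6,57.4,230],feed=150)
env.line_to([539.6,57.4,230],rot=Ry(0),feed=100);env.hold(0.3)
st();c=cal('wrist');im=env.capture('wrist')
def rect(cx,cy,z,h=70,s=4):
    W=np.array([[-h,h],[h,h],[h,-h],[-h,-h]],float)+[cx,cy]
    src=np.float32([proj(c,[*w,z]) for w in W]);L=2*h*s
    return cv2.warpPerspective(im,cv2.getPerspectiveTransform(src,np.float32([[0,0],[L,0],[L,L],[0,L]])),(L,L))
r=rect(540,57,125);save('r.png',r)
m=(r.max(2)<45).astype(np.uint8);print('cam',-c[1].T@c[2])
```

```text
open t25.68 [539.1  57.5 124.1] yaw -12.2 F [ 0.2 -0.1 -0.4] Mz 0.00 w 0.651 g 0
 t27.19 [539.6  57.5 229.9] yaw -0.1 F [ 1.7 -0.3 -0.5] Mz -0.04 w 0.649 g 0
cam [539.5213052  128.46827004 346.61218263]
```

View pics/r.png

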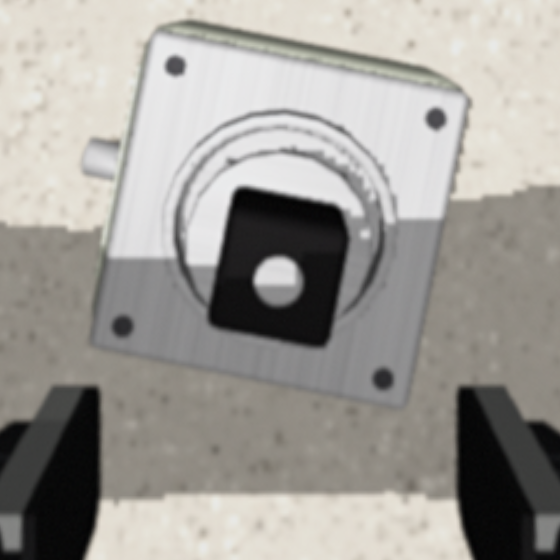

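The head is centred at (281, 278) and its edges are parallel to the mill's (about -10.6° against -11.0°). The flange sits level inside the collar and the fingers are clear.

```bash
python3 -c "
from h import *
print(env.sign_off())"
```

```text
the job is handed in; nothing more can be done
None
```

The gear knob is back on the spindle, fully home, turned clockwise to the stop and square with the mill to within about 1°; I let go and handed the job in after about 27 s. No rocking was needed because the dogs dropped straight into the slots, the push stayed at about 8 N or less, and nothing else was touched.

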